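# Tip the carton onto the check-in pad

## Robot

A 6-joint arm with a two-finger parallel gripper is mounted at the origin on the work surface. World frame = base frame: x ahead of the robot, y to its left, z up, the work surface at z = 0. Lengths are in m, angles in degrees, forces in N, time in s.
With the tool pointing down it reaches from about 0.35 to 0.975 m from the base axis. Payload 17.4 kg.
Tool frame: the origin (TCP) lies at the very end of the fingers, on their centre line; the grasp point (between the pads) lies 19 mm behind it; z points along the fingers, y is the line along which they close (so a half turn about z gives the same grasp; the last joint's range is limited). The gripper opens to 85 mm and grips with 20 to 120 N. Pads are 22 mm wide; open, the fingers measure 114 mm over their backs; the gripper's body (76 mm by 85 mm) begins 54 mm behind the grasp point. The pads swing forward as they close: fully open they stand 13 mm farther back than shut.
Start: joints at [66.016, 6.646, 82.598, -0, 90.757, -2.166], TCP at [0.251, 0.627, 0.231] pointing down, gripper open.
Joint ranges: [-162.19, 162.19], [-47.58, 125.68], [4.15, 143.07], [-65.23, 245.23], [0.69, 171.88], [-170.13, 170.13]. Speed limits (degrees/s): [108.29, 108.29, 127.2, 180, 180, 180].

## Interface

Orientations are given as a 3x3 rotation matrix whose columns are the frame's x, y, z axes.
In Python, from plant import bot gives the robot as it stands.
- The arm moves only by the shell command python3 -m crank 'ROWS'. ROWS is JSON, a list of rows, each a list of 7 numbers: the opening, from 0 (shut) to 1 (fully open), then the shift along the tool's x, y, z in m, then the turn, a rotation vector about the tool's x, y, z in degrees. In form: [[fingers, x, y, z, wx, wy, wz], ...]. A call has 1 to 5 rows; each row is the pose to reach, as a shift and turn from the pose commanded when the call began, along the tool's axes at that moment; what a row does not reach only later rows make up. A row lasts 1/10 s, in which the tool goes at most 50 mm and 8.59 degrees, less where a joint would pass 70% of its speed; a pose out of reach is approached as far as the arm can. A call with a gripper value outside its range is refused whole. The fingers move at their own pace and stop on an object; the grip force is fixed at half the most. Time passes only in rows, so rows that repeat a pose let the fingers close. It gives the time, the measured TCP pose, the force, the opening and the grip force at its end, in the units of the state.
- bot.sense(): the state, without advancing time (a new reading comes with each control period).
- bot.capture(name): name is "scene" or "top" or "wrist"; returns a dict with "img" (384x512x3 uint8, red, green, blue), "fx", "fy", "cx", "cy" (pixels), "R" (3x3) and "t" (3): a world point X has camera coordinates R X + t; the wrist camera has in their place "tool_from_camera" (4x4, takes a point from camera to tool coordinates, whose origin is the TCP and whose axes are the flange's). Camera axes: x right, y down, z forward; pixel columns grow to the right and rows downward; lengths in m; the calibration is good to about 2 mm. The wrist camera is an equidistant fisheye: a pixel r from the principal point sees the ray r / f radians off the axis. A picture is of the moment at which its call begins: read the wrist's pose just before it. There is no depth.
- bot.job_done(): hands the job in; it is judged then, once.
Trained networks look in the newest picture that a camera, given by its name, has taken for a name from the list of things; names that differ only in an ending like _2 or _b are one class to them, and where a whole thing is asked for, a point or a joint stands for the part that bears it (a point fixed in the world has none). Each returns a list of dicts, best first, with "confidence" (0 to 1); they miss things now and then, are a little off and sometimes report something else, mostly with a low value. They report only what shows in the picture. A call takes as long as a camera call. They do not tell look-alikes from the thing itself.
- bot.boxes_of(thing, camera): "at" ([column, row] in pixels, amid what is visible of it).
- bot.pinpoint(thing, camera): "at" ([column, row] in pixels: a listed point, or the origin of a listed thing).
The state is a dict: "time_s": time; "joint_positions": joint angles; "dq": joint speeds; "joint_torque": joint torques, N m; "ee_pos": TCP position; "tool_rot": TCP orientation; "force": force on the tool from outside, world axes, zero at the start; "moment": the same for the moment, N m; "gripper_width": finger opening in m; "gripper_force": force on a finger pad.
Only numpy, scipy, OpenCV 4.12 (cv2) and the standard library are available. Lean on these libraries where they do the work, as an engineer would, in place of code of your own. Each camera call takes 0.05 s, during which the arm holds its last target. There are 200 camera calls.

## Task

Check in the orange carton: with the fingertips push it gently near its top so that it topples where it stands and comes to lie flat on its broad face inside the yellow frame, not the blue one. Then press the green button on the small console fully down and let go. Do not grip, lift or slide the standing carton about, do not press the button before the carton is down, and leave everything else on the counter undisturbed.

Things in the scene. Friction and masses are not known exactly. Their poses are not given: they have to be found in the camera images.
- carton_mid (a point): Centre of the orange carton, 100 mm wide (own x), 42 mm thick (own y), 150 mm tall (own z), 0.2 to 0.4 kg, evenly filled. It stands on the grey board about over the line between the two frames, its broad faces (normal: own y) towards them, turned a little against the board. Pushed high on a broad face it tips over the far bottom edge; past a lean of 16 degrees it falls by itself.
- carton_foot_a (a point): Point on the carton at the +x end of its foot: own (+50, 0, -75) mm from the centre, mid-thickness.
- carton_foot_b (a point): Point on the carton at the -x end of its foot: own (-50, 0, -75) mm from the centre, mid-thickness.
- carton_top_a (a point): Point on the carton at the +x end of its top: own (+50, 0, +75) mm from the centre, mid-thickness.
- carton_top_b (a point): Point on the carton at the -x end of its top: own (-50, 0, +75) mm from the centre, mid-thickness.
- pad_yellow: Yellow painted frame, flat on a fixed grey board (220 x 440 mm, top 18 mm above the counter). Origin: its centre, at the board's top. White field within 160 mm (own x) by 204 mm (own y); line 8 mm wide. A like blue frame lies on the other side of the carton, 222 mm away centre to centre along own y; yellow may be left or right.
- ok_top (a point): Centre of the top face of the green push button, 30 mm across, which points up. It sits on a fixed grey console (100 x 64 x 30 mm, with a small green display) to the left or right of the board.
- ok (a joint): Travel of the green button in m: 0 released, 0.006 fully down; a spring of about 4 N at full travel brings it back up.
- tin: Bystander: blue-labelled tin, 60 mm across, 75 mm high, at the other end of the board from the console. Origin at the centre of its underside.
- jar: Bystander: jar with a red cap, 66 mm across, 100 mm high, beyond the board. Origin at the centre of its underside.
- teabox: Bystander: green tea box, 60 x 100 x 75 mm, beyond the board. Origin at the centre of its underside.
- pencup: Bystander: black empty pen cup, 70 mm across, 95 mm high, beyond the board. Origin at the centre of its underside.
- sauce: Bystander: red sauce bottle, 52 mm across, 150 mm high, beyond the board. Origin at the centre of its underside.
- marker: Bystander: small screwdriver with an orange handle, 150 mm long, lying on the counter to the robot's right. Origin at its underside.
Things that resemble listed ones, but are neither listed nor needed, are in the scene too. Leave any purple look-alike of the part that bears ok_top alone.

How it is judged:
By the outcome, as a careful person would: the job done as asked, in the order asked, and still so for the second after the job is handed in, with the robot touching nothing.
It also fails if it takes over 42 s, if anything falls off the work surface, if the arm or the gripper's body presses on something with over 40 N, if the wrist force passes 120 N, or if a joint passes its speed limit or range.

## Working session

There is one attempt and no reset: what is moved stays moved. The work goes in short steps, Python scripts to look and compute and a shell command to move; the robot and the scene stay as the last step left them, time stands still between calls to the robot, and variables do not carry over. Pictures are saved under pics/ and viewed, at most 10 in all, crops included, and the job is handed in when it is done.

```bash
mkdir -p pics; cat > h.py <<'E'
import numpy as np, cv2, json
from plant import bot
def ray(c,px):
    d=np.array([(px[0]-c["cx"])/c["fx"],(px[1]-c["cy"])/c["fy"],1.0])
    R=np.array(c["R"]);t=np.array(c["t"])
    return -R.T@t, R.T@d
def onz(c,px,z):
    o,d=ray(c,px); return o+d*(z-o[2])/d[2]
def tri(cs,pxs):
    A=np.zeros((3,3));b=np.zeros(3)
    for c,p in zip(cs,pxs):
        o,d=ray(c,p);d=d/np.linalg.norm(d);M=np.eye(3)-np.outer(d,d);A+=M;b+=M@o
    return np.linalg.solve(A,b)
E
python3 - <<'E'
from h import *
np.set_printoptions(precision=4,suppress=True)
C={}
for n in("scene","top"):
    C[n]=bot.capture(n);cv2.imwrite(f"pics/{n}0.png",C[n]["img"][:,:,::-1])
    c=C[n];print(n,-np.array(c["R"]).T@np.array(c["t"]))
zs=dict(pad_yellow=.018,tin=0,jar=0,teabox=0,pencup=0,sauce=0,marker=0)
for k in["carton_mid","carton_foot_a","carton_foot_b","carton_top_a","carton_top_b","ok_top","pad_yellow","tin","jar","teabox","pencup","sauce","marker"]:
    P={n:bot.pinpoint(k,n) for n in C}
    for n in C:print(k,n,[(np.round(q["at"]).tolist(),round(q["confidence"],2),onz(C[n],q["at"],zs[k]) if k in zs else '') for q in P[n][:3]])
    if P["scene"] and P["top"]:print("   tri",tri([C["scene"],C["top"]],[P["scene"][0]["at"],P["top"][0]["at"]]))
s=bot.sense();print(s["ee_pos"],s["tool_rot"],s["time_s"])
cv2.imwrite("pics/both.png",np.hstack([cv2.resize(C[n]["img"],(800,600)) for n in["scene"]])[:,:,::-1])
cv2.imwrite("pics/topb.png",cv2.resize(C["top"]["img"],(800,600))[:,:,::-1])
E
```

```text
scene [ 1.867  -0.1072  0.9696]
top [ 0.3853 -0.1287  1.2695]
carton_mid scene [([302.0, 203.0], 0.85, '')]
carton_mid top [([200.0, 182.0], 0.93, '')]
   tri [0.5334 0.0337 0.0912]
carton_foot_a scene [([301.0, 229.0], 0.62, ''), ([297.0, 212.0], 0.58, '')]
carton_foot_a top [([205.0, 199.0], 0.66, ''), ([203.0, 170.0], 0.64, '')]
   tri [ 0.4903  0.0382 -0.0608]
carton_foot_b scene [([301.0, 229.0], 0.62, ''), ([297.0, 212.0], 0.58, '')]
carton_foot_b top [([205.0, 199.0], 0.66, ''), ([203.0, 170.0], 0.64, '')]
   tri [ 0.4903  0.0382 -0.0608]
carton_top_a scene [([297.0, 183.0], 0.96, ''), ([307.0, 189.0], 0.69, ''), ([294.0, 210.0], 0.42, '')]
carton_top_a top [([201.0, 195.0], 0.93, ''), ([193.0, 163.0], 0.56, '')]
   tri [0.4853 0.0164 0.152 ]
carton_top_b scene [([297.0, 183.0], 0.96, ''), ([307.0, 189.0], 0.69, ''), ([294.0, 210.0], 0.42, '')]
carton_top_b top [([201.0, 195.0], 0.93, ''), ([193.0, 163.0], 0.56, '')]
   tri [0.4853 0.0164 0.152 ]
ok_top scene [([224.0, 178.0], 0.58, ''), ([207.0, 199.0], 0.56, ''), ([148.0, 174.0], 0.46, '')]
ok_top top [([297.0, 260.0], 0.59,
[... 899 characters left out ...]
 ]
pencup scene [([207.0, 251.0], 0.66, array([ 0.7228, -0.3058,  0.    ]))]
pencup top [([300.0, 137.0], 0.73, array([ 0.7105, -0.3075,  0.    ]))]
   tri [ 0.7126 -0.3081 -0.0085]
sauce scene [([210.0, 201.0], 0.23, array([ 0.3995, -0.3364, -0.    ]))]
sauce top [([128.0, 134.0], 0.74, array([0.7138, 0.3052, 0.    ])), ([201.0, 170.0], 0.23, array([0.5883, 0.0437, 0.    ]))]
   tri [ 0.6948 -0.0487  0.3038]
marker scene [([183.0, 185.0], 0.68, array([ 0.2765, -0.4736,  0.    ]))]
marker top [([344.0, 258.0], 0.76, array([ 0.2857, -0.4573,  0.    ]))]
   tri [ 0.2865 -0.4639  0.0046]
[0.2509 0.6266 0.2313] [[-0.9284  0.3716  0.    ]
 [ 0.3716  0.9284 -0.    ]
 [-0.     -0.     -1.    ]] 1.4
```

View pics/both.png

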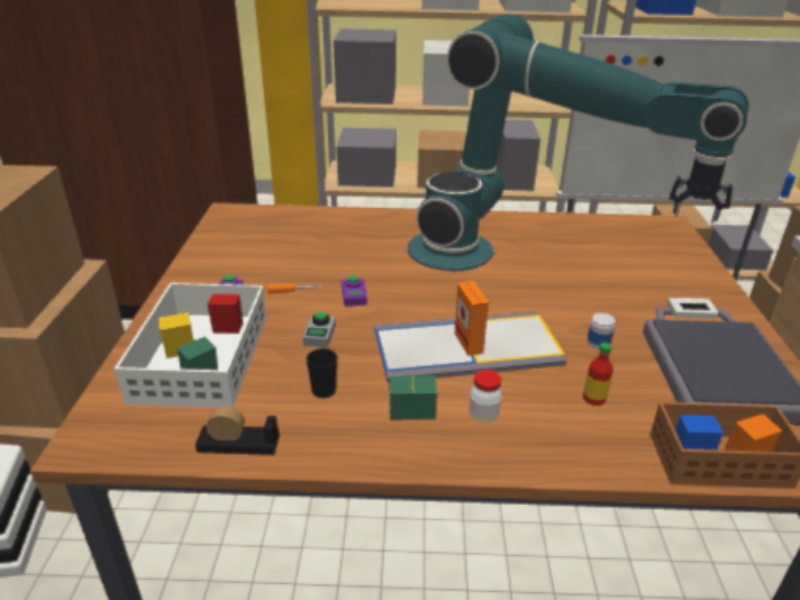

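View pics/topb.png

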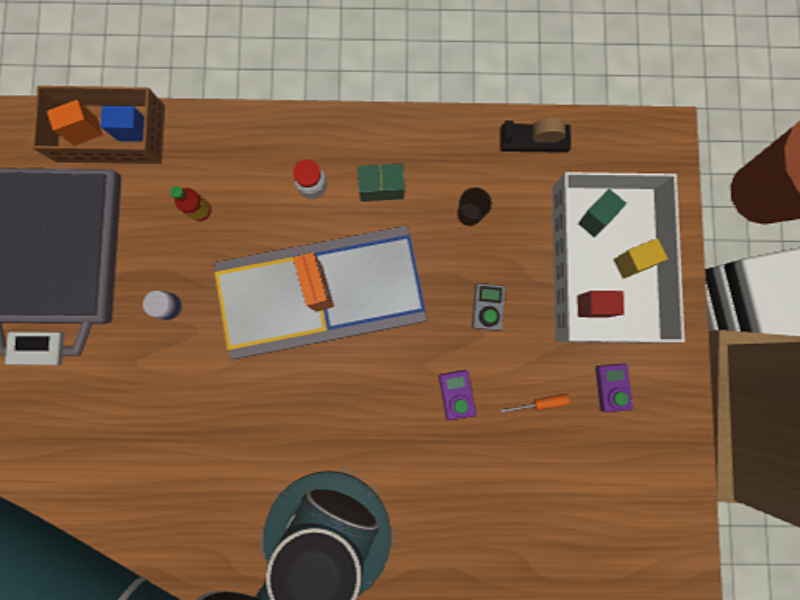

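```bash
python3 - <<'E'
from h import *
np.set_printoptions(precision=4,suppress=True)
T=bot.capture("top");S=bot.capture("scene")
a=onz(T,(200.7,195),.168);b=onz(T,(193,163),.168)
print("top a,b",a,b,np.linalg.norm(a-b), "scene", onz(S,(297,183),.168),onz(S,(307,189),.168))
for p in[(205,199),(203,170)]:print("foot",onz(T,p,.018))
for k,cam,c in(("carton_top_a","top",T),("carton_foot_a","top",T),("carton_top_a","scene",S),("carton_foot_a","scene",S),("pad_yellow","top",T)):
    z=.168 if "top_a" in k else .018
    for q in bot.pinpoint(k,cam)[:3]:print(k,cam,q["at"],onz(c,q["at"],z))
print("button",tri([S,T],[(207,199),(311,201)]),[ (q["at"],q["confidence"]) for q in bot.pinpoint("ok_top","top")])
# orange mask of carton, top view; frame colours corners
for n,p in dict(yTL=(216,264),yBL=(229,355),bTR=(408,236),bBR=(424,318)).items():print(n,onz(T,np.array(p)*.64,.018))
cv2.imwrite("pics/crop.png",cv2.resize(T["img"][140:235,125:285],(800,475),interpolation=cv2.INTER_CUBIC)[:,:,::-1])
E
```

```text
top a,b [0.4836 0.0192 0.168 ] [0.582  0.0453 0.168 ] 0.10179570903554815 scene [0.5124 0.0112 0.168 ] [0.5533 0.0458 0.168 ]
foot [0.4833 0.0242 0.018 ]
foot [0.5845 0.0336 0.018 ]
carton_top_a top [200.6, 194.6] [0.4848 0.0195 0.168 ]
carton_top_a top [193.0, 162.7] [0.583  0.0453 0.168 ]
carton_foot_a top [201.0, 193.8] [0.5012 0.0384 0.018 ]
carton_foot_a top [199.9, 168.9] [0.5882 0.0444 0.018 ]
carton_foot_a top [205.8, 197.5] [0.4885 0.0216 0.018 ]
carton_top_a scene [309.0, 189.6] [0.557  0.0528 0.168 ]
carton_top_a scene [298.0, 182.9] [0.5114 0.015  0.168 ]
carton_foot_a scene [301.4, 228.3] [0.5929 0.0339 0.018 ]
carton_foot_a scene [206.6, 253.2] [ 0.7537 -0.3029  0.018 ]
button [ 0.4767 -0.3357  0.0609] [([309.9, 200.9], 0.62), ([394.3, 254.5], 0.62), ([297.5, 262.8], 0.43)]
yTL [0.5857 0.2581 0.018 ]
yBL [0.3849 0.2209 0.018 ]
bTR [ 0.6541 -0.1685  0.018 ]
bBR [ 0.4698 -0.2051  0.018 ]
```

View pics/crop.png

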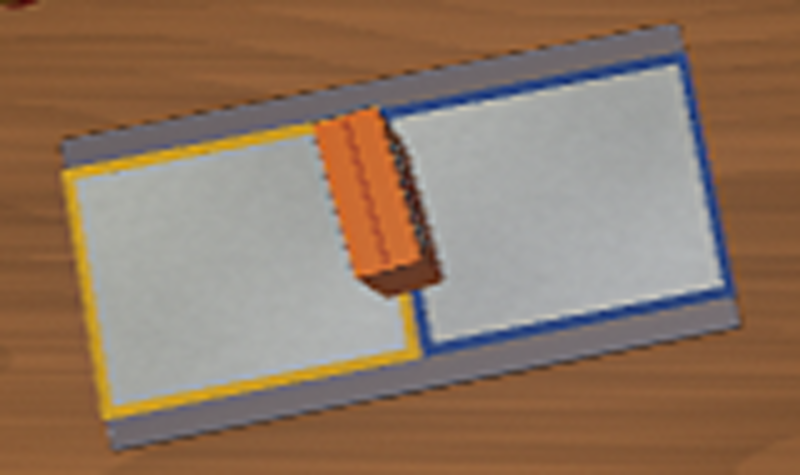

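```bash
cat > go.py <<'E'
import sys; from h import *
from scipy.spatial.transform import Rotation as Ro
p=np.array([float(v) for v in sys.argv[1:4]]);yaw=float(sys.argv[4])
s=bot.sense();R=np.array(s["tool_rot"])
a=np.radians(yaw);y=np.array([np.cos(a),np.sin(a),0]);z=np.array([0,0,-1.]);G=np.c_[np.cross(y,z),y,z]
print(np.round(R.T@(p-s["ee_pos"]),4),np.round(Ro.from_matrix(R.T@G).as_rotvec(degrees=True),2),"t",s["time_s"],"p",np.round(s["ee_pos"],4),"F",np.round(s["force"],2),"w",s["gripper_width"])
E
python3 -m crank '[[0.5,-0.542,-0.523,-0.06,0,0,53.4],[0.5,-0.542,-0.523,-0.06,0,0,53.4],[0.5,-0.542,-0.523,-0.06,0,0,53.4],[0.5,-0.542,-0.523,-0.06,0,0,53.4],[0.5,-0.542,-0.523,-0.06,0,0,53.4]]'; python3 go.py 0.56 -0.06 0.29 14.8
```

```text
time_s: 2.3
ee_pos: [0.3534, 0.3975, 0.2514]
tool_rot: [[-0.421, 0.907, 0.0], [0.907, 0.421, 0.0], [0.0, 0.0, -1.0]]
force: [-0.2, 0.3, -0.0]
gripper_width: 0.0427
gripper_force: 0.0
[-0.502  -0.005  -0.0386] [ 3.000e-02 -1.000e-02  1.008e+01] t 2.3 p [0.3534 0.3975 0.2514] F [-0.16  0.33 -0.04] w 0.04267514982013561
```

```bash
python3 -m crank '[[0.5,-0.502,-0.005,-0.039,0,0,10.1],[0.5,-0.502,-0.005,-0.039,0,0,10.1],[0.5,-0.502,-0.005,-0.039,0,0,10.1],[0.5,-0.502,-0.005,-0.039,0,0,10.1],[0.5,-0.502,-0.005,-0.039,0,0,10.1]]'; python3 go.py 0.56 -0.06 0.29 14.8
```

```text
time_s: 2.8
ee_pos: [0.4573, 0.1708, 0.271]
tool_rot: [[-0.261, 0.965, 0.001], [0.965, 0.261, 0.0], [0.0, 0.001, -1.0]]
force: [1.0, -0.8, 0.1]
gripper_width: 0.0427
gripper_force: 0.0
[-0.2496  0.039  -0.019 ] [ 0.05 -0.    0.32] t 2.8 p [0.4573 0.1708 0.271 ] F [ 0.96 -0.75  0.13] w 0.04273145744716672
```

```bash
python3 -m crank '[[0.5,-0.25,0.039,-0.019,0,0,0.3],[0.5,-0.25,0.039,-0.019,0,0,0.3],[0.5,-0.25,0.039,-0.019,0,0,0.3],[0.5,-0.25,0.039,-0.019,0,0,0.3],[0.5,-0.25,0.039,-0.019,0,0,0.3]]'; python3 - <<'E'
from h import *
s=bot.sense();w=bot.capture("wrist");print(w["tool_from_camera"],w["fx"],w["cx"],w["cy"])
cv2.imwrite("pics/w1.png",w["img"][:,:,::-1])
R=np.array(s["tool_rot"]);p=np.array(s["ee_pos"]);M=np.array(w["tool_from_camera"])
def f(px,z):
    v=np.array([px[0]-w["cx"],px[1]-w["cy"]])/w["fx"];r=np.hypot(*v)
    d=np.r_[v/r*np.sin(r),np.cos(r)];o=R@M[:3,3]+p;d=R@M[:3,:3]@d
    return np.round(o+d*(z-o[2])/d[2],4)
for k,z in(("carton_top_a",.168),("carton_foot_a",.018),("ok_top",.055),("pad_yellow",.018)):
    for q in bot.pinpoint(k,"wrist")[:3]:print(k,q["at"],round(q["confidence"],2),f(q["at"],z))
E
python3 go.py 0.549 -0.028 0.15 14.8
```

```text
time_s: 3.3
ee_pos: [0.5587, -0.0572, 0.2896]
tool_rot: [[-0.255, 0.967, 0.001], [0.967, 0.255, -0.0], [-0.0, 0.001, -1.0]]
force: [0.4, -0.1, 0.3]
gripper_width: 0.0428
gripper_force: 0.0
[[ 1.19986568e-03 -9.65816693e-01 -2.59223215e-01  6.52974929e-02]
 [ 9.99999276e-01  1.18213738e-03  2.24273121e-04 -4.24709212e-06]
 [ 8.98307264e-05 -2.59223296e-01  9.65817413e-01 -1.43459574e-01]
 [ 0.00000000e+00  0.00000000e+00  0.00000000e+00  1.00000000e+00]] 297.3186396354542 257.71833990856544 191.7393168163311
carton_top_a [313.6, 85.5] 0.86 [0.5832 0.0442 0.168 ]
carton_top_a [204.0, 90.9] 0.79 [0.4905 0.0144 0.168 ]
carton_top_a [256.2, 18.7] 0.74 [0.5182 0.0904 0.168 ]
carton_foot_a [223.1, 98.7] 0.76 [0.4903 0.0146 0.018 ]
ok_top [164.3, 320.4] 0.53 [ 0.4742 -0.3477  0.055 ]
ok_top [67.6, 253.3] 0.48 [ 0.2889 -0.2762  0.055 ]
pad_yellow [254.7, 18.0] 0.61 [0.5025 0.1388 0.018 ]
[ 0.0283 -0.0019  0.1391] [-0.02 -0.02 -0.02] t 3.55 p [ 0.5581 -0.0549  0.2891] F [ 0.28 -0.7  -0.57] w 0.042680610400658875
```

View pics/w1.png

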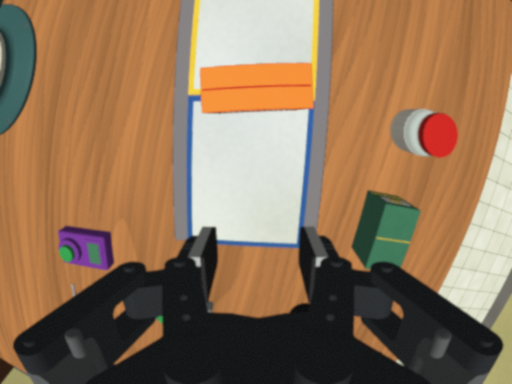

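```bash
python3 -m crank '[[0.5,0.0,0.0,0.05,0,0,-1],[0.5,0.005,-0.002,0.1,0,0,-1.2],[0.5,0.01,-0.002,0.13,0,0,-1.2],[0.5,0.02,-0.002,0.144,0,0,-1.2],[0.5,0.028,-0.002,0.144,0,0,-1.2]]'; python3 go.py 0.543 0.005 0.145 16
```

```text
time_s: 4.05
ee_pos: [0.5483, -0.0268, 0.1443]
tool_rot: [[-0.277, 0.961, -0.002], [0.961, 0.277, 0.0], [0.001, -0.002, -1.0]]
force: [-0.4, -0.6, 0.1]
gripper_width: 0.043
gripper_force: 0.0
[ 0.032   0.0037 -0.0007] [-0.1  -0.05  0.08] t 4.05 p [ 0.5483 -0.0268  0.1443] F [-0.36 -0.63  0.14] w 0.04299241726509611
```

```bash
python3 -m crank '[[0.5,0.008,0.002,0,0,0,0],[0.5,0.015,0.002,0,0,0,0],[0.5,0.022,0.002,0,0,0,0],[0.5,0.029,0.002,0,0,0,0],[0.5,0.036,0.002,0,0,0,0]]'; python3 -m crank '[[0.5,0.007,0,0,0,0,0],[0.5,0.014,0,0,0,0,0],[0.5,0.021,0,0,0,0,0]]'; python3 - <<'E'
from h import *
s=bot.sense();print(s["force"])
w=bot.capture("scene");cv2.imwrite("pics/s2.png",cv2.resize(w["img"][130:260,210:400],(760,520))[:,:,::-1])
E
```

```text
time_s: 4.55
ee_pos: [0.5412, 0.0072, 0.1457]
tool_rot: [[-0.276, 0.961, 0.001], [0.961, 0.276, -0.0], [-0.0, 0.001, -1.0]]
force: [0.3, 0.2, 0.8]
gripper_width: 0.0428
gripper_force: 0.2
time_s: 4.85
ee_pos: [0.5352, 0.0274, 0.1452]
tool_rot: [[-0.276, 0.961, -0.0], [0.961, 0.276, 0.0], [0.0, -0.0, -1.0]]
force: [0.6, -0.5, -0.8]
gripper_width: 0.0426
gripper_force: 0.0
[ 0.5509334  -0.48571087 -0.82614406]
```

View pics/s2.png

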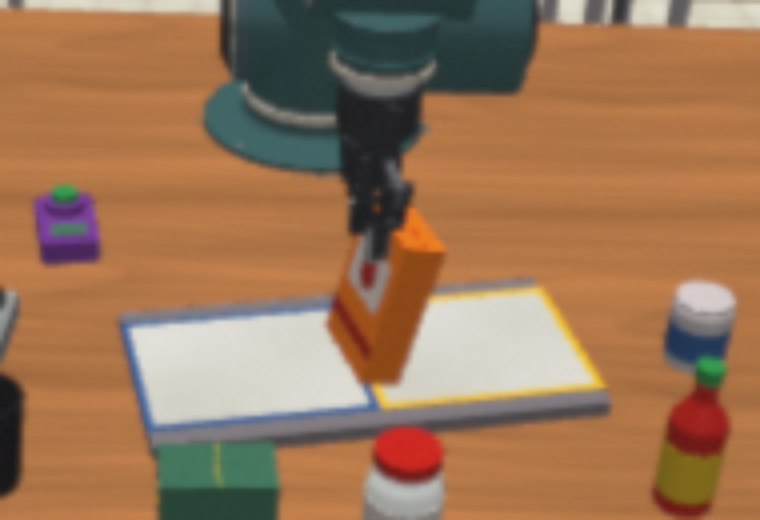

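The carton leans cleanly toward yellow (top at about (420,235) in the crop, foot still at (365,370)), so I continue the push slowly.

```bash
python3 -m crank '[[0.5,0.006,0,0,0,0,0],[0.5,0.012,0,0,0,0,0],[0.5,0.018,0,0,0,0,0],[0.5,0.024,0,0,0,0,0],[0.5,0.030,0,0,0,0,0]]'; python3 -m crank '[[0.5,0,0,0,0,0,0],[0.5,0,0,-0.03,0,0,0],[0.5,0,0,-0.06,0,0,0],[0.0,0,0,-0.06,0,0,0]]';  python3 - <<'E'
from h import *
w=bot.capture("scene");cv2.imwrite("pics/s3.png",cv2.resize(w["img"][130:260,190:400],(800,495))[:,:,::-1])
E
```

```text
time_s: 5.4
ee_pos: [0.527, 0.0562, 0.1452]
tool_rot: [[-0.276, 0.961, -0.0], [0.961, 0.276, 0.0], [0.0, -0.0, -1.0]]
force: [0.1, 0.9, -0.3]
gripper_width: 0.0426
gripper_force: 0.0
time_s: 5.8
ee_pos: [0.5284, 0.0557, 0.2095]
tool_rot: [[-0.276, 0.961, 0.006], [0.961, 0.276, 0.0], [-0.001, 0.005, -1.0]]
force: [0.5, 0.0, 0.1]
gripper_width: 0.0295
gripper_force: 0.0
```

View pics/s3.png

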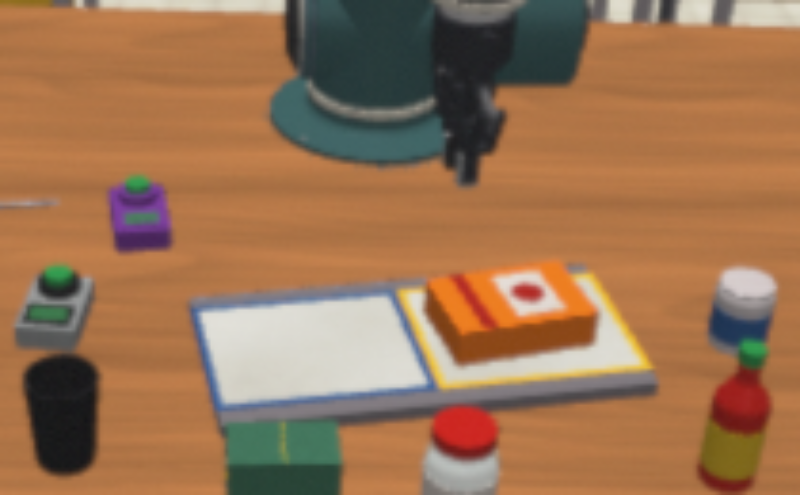

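The carton lies flat inside the yellow frame (crop about (510,310)), and nothing else was disturbed. Next is the button.

```bash
python3 go.py 0.475 -0.34 0.16 16; python3 -m crank '[[0,-0.366,-0.158,0,0,0,0],[0,-0.366,-0.158,0.0,0,0,0],[0,-0.366,-0.158,0.0,0,0,0],[0,-0.366,-0.158,0.0,0,0,0],[0,-0.366,-0.158,0.0,0,0,0]]';python3 go.py 0.475 -0.34 0.16 16
```

```text
[-0.3657 -0.1601  0.047 ] [0.18 0.05 0.01] t 5.85 p [0.5279 0.0557 0.2072] F [-0.14  0.19 -0.52] w 0.021937849886373154
time_s: 6.35
ee_pos: [0.4942, -0.1941, 0.2042]
tool_rot: [[-0.276, 0.961, -0.001], [0.961, 0.276, 0.0], [0.001, -0.001, -1.0]]
force: [0.2, 1.2, 0.1]
gripper_width: -0.0
gripper_force: 0.0
[-0.135  -0.0587  0.0442] [-0.04 -0.03  0.01] t 6.35 p [ 0.4942 -0.1941  0.2042] F [0.22 1.2  0.15] w -2.965130812962092e-05
```

```bash
python3 -m crank '[[0,-0.135,-0.059,0.044,0,0,0],[0,-0.135,-0.059,0.044,0,0,0],[0,-0.135,-0.059,0.044,0,0,0],[0,-0.135,-0.059,0.044,0,0,0],[0,-0.135,-0.059,0.044,0,0,0]]'; python3 - <<'E'
from h import *
s=bot.sense();w=bot.capture("wrist")
cv2.imwrite("pics/w2.png",w["img"][:,:,::-1])
R=np.array(s["tool_rot"]);p=np.array(s["ee_pos"]);M=np.array(w["tool_from_camera"])
def f(px):
    v=np.array([px[0]-w["cx"],px[1]-w["cy"]])/w["fx"];r=np.hypot(*v)
    d=np.r_[v/r*np.sin(r),np.cos(r)];return R@M[:3,3]+p,R@M[:3,:3]@d
T=bot.capture("top");S=bot.capture("scene")
L={}
for q in bot.pinpoint("ok_top","wrist")[:3]:
    o,d=f(q["at"]);print(q["at"],round(q["confidence"],2),*[np.round(o+d*(z-o[2])/d[2],4) for z in(.04,.05,.06)])
for n,c in(("top",T),("scene",S)):
    for q in bot.pinpoint("ok_top",n):print(n,q["at"],round(q["confidence"],2),*[onz(c,q["at"],z).round(4) for z in(.04,.05,.06)])
E
```

```text
time_s: 6.85
ee_pos: [0.4749, -0.3389, 0.1595]
tool_rot: [[-0.274, 0.962, -0.002], [0.962, 0.274, 0.002], [0.002, -0.001, -1.0]]
force: [0.6, 0.3, 0.7]
gripper_width: -0.0001
gripper_force: 0.0
[256.6, 196.9] 0.78 [ 0.4765 -0.3488  0.04  ] [ 0.4757 -0.346   0.05  ] [ 0.475  -0.3432  0.06  ]
[81.5, 79.8] 0.66 [ 0.2778 -0.2818  0.04  ] [ 0.2846 -0.2816  0.05  ] [ 0.2914 -0.2814  0.06  ]
top [314.4, 200.3] 0.41 [ 0.4807 -0.3505  0.04  ] [ 0.4799 -0.3487  0.05  ] [ 0.4792 -0.3469  0.06  ]
top [199.4, 199.1] 0.41 [0.4811 0.0404 0.04  ] [0.4803 0.0391 0.05  ] [0.4795 0.0377 0.06  ]
top [397.1, 254.8] 0.37 [ 0.2997 -0.6274  0.04  ] [ 0.3004 -0.6234  0.05  ] [ 0.3011 -0.6193  0.06  ]
scene [210.8, 200.9] 0.4 [ 0.4577 -0.3244  0.04  ] [ 0.4729 -0.3221  0.05  ] [ 0.488  -0.3197  0.06  ]
scene [146.4, 177.5] 0.4 [ 0.2874 -0.6284  0.04  ] [ 0.3044 -0.6228  0.05  ] [ 0.3214 -0.6172  0.06  ]
scene [227.9, 178.5] 0.39 [ 0.275 -0.272  0.04 ] [ 0.2922 -0.2702  0.05  ] [ 0.3093 -0.2685  0.06  ]
```

View pics/w2.png

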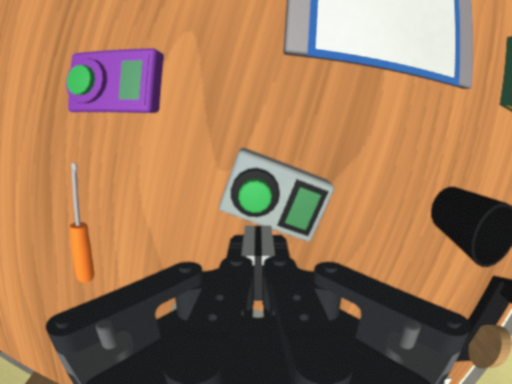

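```bash
python3 -m crank '[[0,-0.006,-0.001,0.04,0,0,0],[0,-0.006,-0.001,0.08,0,0,0],[0,-0.006,-0.001,0.09,0,0,0],[0,-0.006,-0.001,0.095,0,0,0],[0,-0.006,-0.001,0.095,0,0,0]]'; python3 -m crank '[[0,0,0,0.003,0,0,0],[0,0,0,0.006,0,0,0],[0,0,0,0.009,0,0,0],[0,0,0,0.009,0,0,0]]'
```

```text
time_s: 7.65
ee_pos: [0.4769, -0.3443, 0.0674]
tool_rot: [[-0.276, 0.961, 0.001], [0.961, 0.276, -0.001], [-0.001, 0.001, -1.0]]
force: [0.1, -0.2, 1.0]
gripper_width: -0.0001
gripper_force: 0.0
time_s: 8.05
ee_pos: [0.4763, -0.3443, 0.0571]
tool_rot: [[-0.276, 0.961, -0.0], [0.961, 0.276, 0.0], [0.0, -0.0, -1.0]]
force: [0.5, -0.3, -0.9]
gripper_width: -0.0002
gripper_force: 0.0
```

```bash
for i in 1 2 3; do python3 -m crank '[[0,0,0,0.0015,0,0,0],[0,0,0,0.003,0,0,0]]' | egrep 'pos|force:' | grep -v grip; done
```

```text
ee_pos: [0.4764, -0.3443, 0.0543]
force: [0.0, 0.1, 0.0]
ee_pos: [0.4764, -0.3443, 0.0512]
force: [-0.1, -0.1, 1.0]
ee_pos: [0.4764, -0.3443, 0.0483]
force: [-1.2, 1.2, 2.0]
```

```bash
for i in 1 2 3; do python3 -m crank '[[0,0,0,0.001,0,0,0],[0,0,0,0.0015,0,0,0]]' | egrep 'pos|force:' | grep -v grip; done
```

```text
ee_pos: [0.4764, -0.3443, 0.0468]
force: [-0.9, 0.9, 3.1]
ee_pos: [0.4765, -0.3444, 0.0458]
force: [-4.9, 2.7, 13.2]
ee_pos: [0.4767, -0.3444, 0.0456]
force: [-10.9, 8.3, 26.3]
```

```bash
python3 -m crank '[[0,0,0,-0.01,0,0,0],[0,0,0,-0.05,0,0,0],[0,0,0,-0.1,0,0,0],[0,0,0,-0.12,0,0,0],[0,0,0,-0.12,0,0,0]]'; python3 - <<'E'
from h import *
w=bot.capture("top");cv2.imwrite("pics/t4.png",cv2.resize(w["img"][70:290,60:420],(800,489))[:,:,::-1])
E
```

```text
time_s: 9.75
ee_pos: [0.4774, -0.3451, 0.1676]
tool_rot: [[-0.276, 0.961, 0.004], [0.961, 0.276, -0.003], [-0.004, 0.003, -1.0]]
force: [0.6, 0.7, -0.7]
gripper_width: -0.0002
gripper_force: 0.0
```

View pics/t4.png

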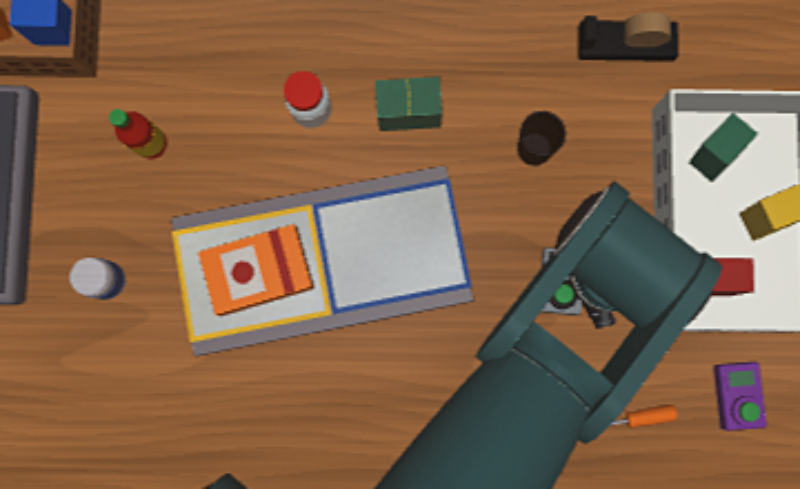

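The carton lies flat, wholly inside the yellow frame (about (257,270)). The button at (563,293) is released, and everything else is in its place.

```bash
python3 -c "
from plant import bot
print(bot.job_done())"
```

```text
the job is handed in; nothing more can be done
None
```

The orange carton was toppled and lies flat inside the yellow frame, the green button was then pressed until it bottomed out (26 N, after about 6 mm of travel) and released, and the job is handed in with nothing else visibly disturbed.

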